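# Snap the reader's window cap home

### The job

After cleaning, the bench reader's window cap was only laid loosely in its port. Swing the dust shutter aside, press the cap squarely down with the ring-nosed seating driver (the wider of the two in the stand) until it clicks in under its catches, by feel and without forcing it. Then stand the driver back in its empty well, swing the shutter shut over the port, and leave the other driver and everything else undisturbed.

Things in the scene. Friction and masses are not known exactly. Their poses are not given: they have to be found in the camera images.
- reader: Low white bench reader, 180 (x) x 220 (y) x 34 mm, fixed; origin under its centre, +x to its back, +y to its left. On its flat deck stands a round grey turret, the port: outer diameter 66 mm, bore 56 mm, rim 94 mm above the worktop. Display and keys lie in front.
- port (a point): Centre of the turret's rim, on the upright port axis. In the bore lies the window cap: black, hub 39 mm wide with a recessed 25 mm glass in its middle, on a 46 mm flange, 8 mm tall. Its sleeve is set to a different height on each reader: the cap's top lies 5 to 35 mm below the rim, not told. Three sprung catches reach in to 41 mm diameter.
- seat (a joint): Compression of the sprung seat ring under the cap, m (5 N per mm). 0: cap not in. Pressing the cap down about 4 mm takes up to 11 to 15 N, then it slips past the noses of the catches, meets the seat after 3 mm more and clicks under all three; released, it is then held with the seat at about 0.0014. Past 0.006 (30 N) the glass cracks.
- shutter_pin (a point): The single upright pin on which the dust shutter swings, 46 mm behind the port axis (towards the reader's +x); point at the top face of the shutter plate, 5 mm above the turret's rim.
- shutter_knob (a point): Round black upright finger knob on the shutter, 13 mm diameter, 20 mm tall; this point is on its axis, 10 mm above the shutter's plate and 10 mm below its top. It is 72 mm from the pin; with the shutter shut it stands in front of the port axis (reader's -x).
- shutter (a joint): Angle of the dust shutter, rad. 0: shut, its 71 mm round aluminium plate over the port. Grows as the knob swings in a level arc about the pin to the reader's left (+y; clockwise seen from above), up to a stop at 1.9. The port is clear from 1.4 on. It stays where it is left; friction takes about 1 N at the knob.
- ring_driver: Seating driver with the wide white nose: 38 mm diameter, its end a ring (27 mm hollow) that bears on the cap's hub and spares the glass. 130 mm long, standing nose down; origin at the centre of the nose's lower face, z up along the handle. Black round handle, 22 mm diameter from 52 to 126 mm above the origin; hand collar 31 mm wide at 44 to 50 mm. Loose, 0.11 to 0.23 kg.
- flat_driver: Seating driver with the narrow white nose: 27 mm diameter, flat solid end; not for this cap, stays in its well. 130 mm long, standing nose down; origin at the centre of the nose's lower face, z up along the handle. Black round handle, 22 mm diameter from 52 to 126 mm above the origin; hand collar 31 mm wide at 44 to 50 mm. Loose, 0.16 kg.
- stand: Grey block 70 (x) x 146 (y) x 24 mm, fixed, with two equal round wells side by side along its y; origin under its centre. One driver stands in each well; which stands where varies.
- stand_hole0 (a point): Centre of the mouth of one well of the stand (40 mm towards the stand's -y), 24 mm above the worktop. Well 45 mm diameter, 16 mm deep: its floor is 8 mm above the worktop.
- stand_hole1 (a point): Centre of the mouth of the other well of the stand (40 mm towards +y), of the same size.
- oil_bottle: Small brown bottle with black cap, 34 mm diameter, 78 mm tall, upright behind and between reader and stand. Bystander; origin under its centre.
- stain_bottle: Reagent bottle, 60 mm diameter, 145 mm tall, upright behind the stand to the right. Bystander; origin under its centre.
- vial: Slim closed vial, 19 mm diameter, 90 mm tall, upright behind the stand. Bystander; origin under its centre.
- clip: Flat black clip, 30 x 50 x 12 mm, lying between reader and stand. Bystander; origin under its centre.
Mind the look-alikes: they are no part of the job. What is shaped like the ring_driver but red is not meant.

How it is judged:
By the outcome, as a careful person would: the job done as asked, in the order asked, and still so for the second after the job is handed in, with the robot touching nothing.
It also fails if it takes over 72 s, if anything falls off the work surface, if the arm or the gripper's body presses on something with over 40 N, if the wrist force passes 120 N, or if a joint passes its speed limit or range.

### The arm

A 7-joint arm with a two-finger parallel gripper is mounted at the origin on a cart in front of the work surface, level with it; the furniture and walls round the work are solid. World frame = base frame: x ahead of the robot, y to its left, z up, the work surface at z = 0. Lengths are in mm, angles in rad, forces in N, time in s.
With the tool pointing down it reaches from about 425 to 875 mm from the base axis. Payload 4.7 kg.
Tool frame: the origin (TCP) lies at the very end of the fingers, on their centre line; the grasp point (between the pads) lies r.hold_point_z behind it (r.hold_point_z is the distance from the TCP to the grasp point, in mm); z points along the fingers, y is the line along which they close (so a half turn about z gives the same grasp; the last joint's range is limited). The gripper opens to 87 mm and grips with 3 to 60 N. Pads are 19 mm wide; open, the fingers measure 117 mm over their backs; the gripper's body (75 mm by 190 mm) begins 51 mm behind the grasp point.
Start: joints at [1.338, 0.321, -0.07, 1.45, 0.023, 1.371, -0.057], TCP at [158.775, -630.33, 222.587] pointing down, gripper open.
Joint ranges: [-2.86, 2.86], [-0.3, 2.09], [-1.38, 1.24], [0.06, 2.45], [-1.56, 4.7], [0.09, 2.05], [-2.69, 2.69]. Speed limits (rad/s): [2.57, 2.57, 3.14, 3.14, 3.14, 3.14, 3.14].

### API

Orientations are given as a unit quaternion [x, y, z, w].
In Python, from bench import r gives the robot as it stands.
- The arm moves only by the shell command python3 -m creep 'ROWS' [FORCE]. ROWS is JSON, a list of rows, each a list of 5 numbers: the shift along the tool's x, y, z in cm, then the turn about the tool's z in rad, then the opening in per cent of the stroke, from 0 (shut) to 100 (fully open). A call has 1 to 20 rows; each row is the pose to reach, as a shift and turn from the pose commanded when the call began, along the tool's axes at that moment; what a row does not reach only later rows make up. A row lasts 1/10 s, in which the tool goes at most 50 mm and 8.59 degrees, less where a joint would pass 70% of its speed; a pose out of reach is approached as far as the arm can. A call with a gripper value outside its range is refused whole. The fingers move at their own pace and stop on an object; FORCE is the grip in N (left out, the last holds). Time passes only in rows, so rows that repeat a pose let the fingers close. It gives the time, the measured TCP pose, the force, the opening and the grip force at its end, in the units of the state.
- r.read_state(): the state, without advancing time (a new reading comes with each control period).
- r.capture(name): name is "scene" or "top" or "wrist"; returns the picture (400x640x3 uint8, red, green, blue); there is no depth.
- r.calibration(name): a dict with "intrinsics" (3x3 intrinsics, pixels), "R" (3x3) and "t" (3): a world point X has camera coordinates R X + t. Camera axes: x right, y down, z forward; pixel columns grow to the right and rows downward; lengths in mm; the calibration is good to about 2 mm. A picture is of the moment at which its call begins: read the wrist's pose just before it. calibration takes no time and is no camera call; for the wrist camera it gives the pose at the moment of the call.
- r.finish_job(): hands the job in; it is judged then, once.
Trained networks look in the newest picture that a camera, given by its name, has taken for a name from the list of things; names that differ only in an ending like _2 or _b are one class to them, and where a whole thing is asked for, a point or a joint stands for the part that bears it (a point fixed in the world has none). Each returns a list of dicts, best first, with "score" (0 to 1); they miss things now and then, are a little off and sometimes report something else, mostly with a low value. They report only what shows in the picture. A call takes as long as a camera call. They do not tell look-alikes from the thing itself.
- r.spot_in(target, camera): "location" ([column, row] in pixels, amid what is visible of it).
- r.mark_of(target, camera): "location" ([column, row] in pixels: a listed point, or the origin of a listed thing).
The state is a dict: "time": time; "q": joint angles; "dq": joint speeds; "effort": joint torques, N m; "tool_pos": TCP position; "tool_rot": TCP orientation; "ft_force": force on the tool from outside, world axes, zero at the start; "ft_torque": the same for the moment, N m; "width": finger opening in mm; "finger_force": force on a finger pad.
Only numpy, scipy, OpenCV 4.12 (cv2) and the standard library are available. Lean on these libraries where they do the work, as an engineer would, in place of code of your own. Each camera call takes 0.05 s, during which the arm holds its last target. There are 200 camera calls.

## Working session

There is one attempt and no reset: what is moved stays moved. The work goes in short steps, Python scripts to look and compute and a shell command to move; the robot and the scene stay as the last step left them, time stands still between calls to the robot, and variables do not carry over. Pictures are saved under pics/ and viewed, at most 10 in all, crops included, and the job is handed in when it is done.

```bash
ls; mkdir -p pics
cat > h.py <<'E'
import numpy as np, cv2
from bench import r
def cap(n,f=None):
    im=r.capture(n)
    if f: cv2.imwrite('pics/'+f,cv2.cvtColor(im,cv2.COLOR_RGB2BGR))
    return im
def ray(c,px):
    K,R,t=[np.array(c[k],float) for k in('intrinsics','R','t')]
    d=R.T@np.linalg.solve(K,[px[0],px[1],1.]); return -R.T@t,d/np.linalg.norm(d)
def tri(rs):
    A=np.zeros((3,3));b=np.zeros(3)
    for o,d in rs:
        P=np.eye(3)-np.outer(d,d);A+=P;b+=P@o
    x=np.linalg.solve(A,b); return x,[np.linalg.norm((np.eye(3)-np.outer(d,d))@(x-o)) for o,d in rs]
def atz(c,px,z):
    o,d=ray(c,px); return o+d*(z-o[2])/d[2]
def proj(c,X):
    p=np.array(c['intrinsics'])@(np.array(c['R'])@np.array(X)+np.array(c['t'])); return p[:2]/p[2]
E
python3 - <<'E'
from h import *
s=r.read_state();print({k:np.round(v,3) for k,v in s.items()},r.hold_point_z)
for n in('scene','top'):
    cap(n,n+'0.png');c=r.calibration(n);print(n,np.round(-np.array(c['R']).T@np.array(c['t'])),np.round(c['R'],2).tolist())
ts=['port','shutter_pin','shutter_knob','ring_driver','flat_driver','stand_hole0','stand_hole1','reader','stand']
for t in ts:
    L={n:r.mark_of(t,n) for n in('scene','top')}
    for n in L: print(t,n,[(np.round(a['location']).tolist(),round(a['score'],2)) for a in L[n][:3]])
    if all(L.values()):
        x,e=tri([ray(r.calibration(n),L[n][0]['location']) for n in L]);print('   ',np.round(x),np.round(e,1))
E
```

```text
pics
{'time': np.float64(0.0), 'q': array([ 1.338,  0.322, -0.07 ,  1.452,  0.023,  1.371, -0.057]), 'dq': array([-0.   , -0.   ,  0.   , -0.   , -0.003, -0.002, -0.001]), 'effort': array([-0.0000e+00, -4.9128e+01, -4.0400e-01, -3.1253e+01, -6.4000e-02,
        4.4000e-02,  0.0000e+00]), 'tool_pos': array([ 158.577, -629.764,  221.429]), 'tool_rot': array([ 0.992,  0.123, -0.   , -0.001]), 'ft_force': array([ 0.675,  0.043, -0.292]), 'ft_torque': array([-0.049,  0.019,  0.02 ]), 'finger_force': np.float64(0.0), 'width': np.float64(86.943)} 18.700000000000003
scene [-146. -465.  555.] [[0.47, -0.88, 0.01], [-0.46, -0.25, -0.85], [0.76, 0.39, -0.52]]
top [ 342. -111.  910.] [[0.01, -1.0, -0.01], [-0.98, -0.01, -0.19], [0.19, 0.01, -0.98]]
port scene [([245.0, 196.0], 0.92)]
port top [([258.0, 218.0], 0.55)]
    [458.  36. 106.] [0.8 0.8]
shutter_pin scene [([262.0, 189.0], 0.74), ([400.0, 243.0], 0.42)]
shutter_pin top [([259.0, 193.0], 0.94)]
    [520.  38.  91.] [1.6 1.6]
shutter_knob scene [([233.0, 195.0], 0.7)]
shutter_knob top [([254.0, 225.0], 0.97), ([384.0, 238.0], 0.57)]
    
[... 296 characters left out ...]
.5)]
    [ 441. -191.   11.] [0.6 0.6]
stand_hole0 scene [([334.0, 259.0], 0.92), ([362.0, 274.0], 0.78), ([240.0, 233.0], 0.32)]
stand_hole0 top [([384.0, 236.0], 0.74), ([356.0, 226.0], 0.57)]
    [ 410. -232.   75.] [25. 25.]
stand_hole1 scene [([334.0, 259.0], 0.92), ([362.0, 274.0], 0.78), ([240.0, 233.0], 0.32)]
stand_hole1 top [([384.0, 236.0], 0.74), ([356.0, 226.0], 0.57)]
    [ 410. -232.   75.] [25. 25.]
reader scene [([241.0, 230.0], 0.64)]
reader top [([254.0, 222.0], 0.87), ([432.0, 174.0], 0.56)]
    [466.  65.   1.] [0.2 0.2]
stand scene [([349.0, 278.0], 0.55), ([239.0, 231.0], 0.31)]
stand top [([369.0, 232.0], 0.8), ([390.0, 177.0], 0.27)]
    [ 440. -226.   -4.] [1.1 1.1]
```

View pics/scene0.png

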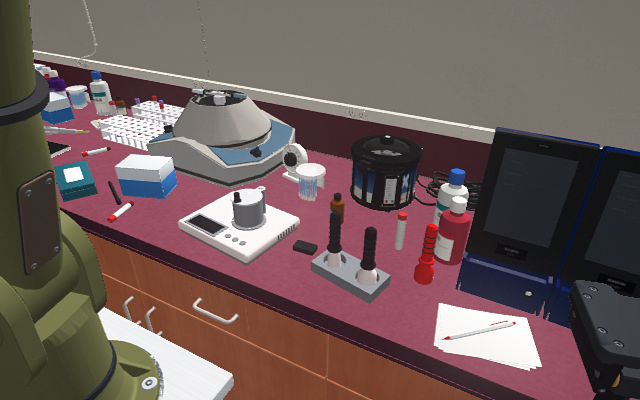

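View pics/top0.png

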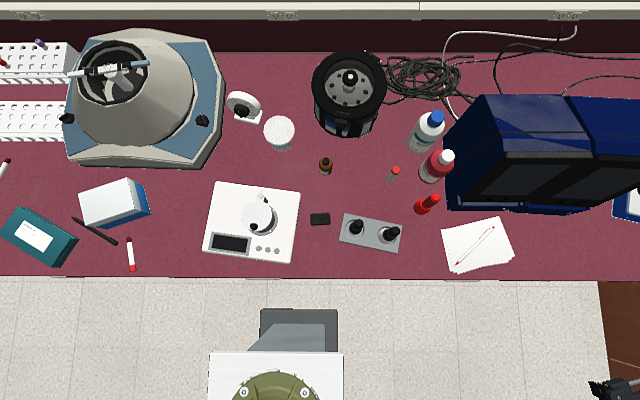

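The scene shows the reader with its shuttered turret at about (245,205). The stand has black-handled drivers at (335,240) and (370,258), and a red look-alike stands at (427,255). The top view agrees: reader (255,220), stand (370,232). Next I'll take the wrist camera over the stand.

```bash
python3 -c "
from h import *
c=r.calibration('wrist');print(np.round(-np.array(c['R']).T@np.array(c['t'])),np.round(c['R'],2).tolist(),np.round(c['intrinsics']).tolist())"
python3 -m creep '[[30,-33,-12,0,100],[30,-33,-12,0,100],[30,-33,-12,0,100],[30,-33,-12,0,100],[30,-33,-12,0,100],[30,-33,-12,0,100],[30,-33,-12,0,100],[30,-33,-12,0,100],[30,-33,-12,0,100],[30,-33,-12,0,100],[30,-33,-12,0,100],[30,-33,-12,0,100]]'
python3 - <<'E'
from h import *
c=r.calibration('wrist');print(np.round(-np.array(c['R']).T@np.array(c['t'])),r.read_state()['tool_pos'])
cap('wrist','w1.png')
for t in['ring_driver','flat_driver','stand_hole0','stand']:
    print(t,[(np.round(a['location']).tolist(),round(a['score'],2)) for a in r.mark_of(t,'wrist')[:3]])
E
```

```text
[ 226. -613.  384.] [[0.25, -0.97, 0.0], [-0.94, -0.24, 0.25], [-0.25, -0.06, -0.97]] [[341.0, 0.0, 327.0], [0.0, 341.0, 204.0], [0.0, 0.0, 1.0]]
time: 2.2
tool_pos: [368.2, -238.3, 342.2]
tool_rot: [0.992, 0.122, -0.0, 0.0]
ft_force: [-0.6, -0.8, -0.9]
width: 87.2
finger_force: 0.0
[ 436. -221.  504.] [ 368.19979815 -238.30106896  342.23822237]
ring_driver [([434.0, 93.0], 0.66), ([356.0, 127.0], 0.64), ([304.0, 102.0], 0.57)]
flat_driver [([303.0, 103.0], 0.83)]
stand_hole0 [([358.0, 129.0], 0.66), ([304.0, 99.0], 0.63)]
stand [([331.0, 115.0], 0.79)]
```

View pics/w1.png

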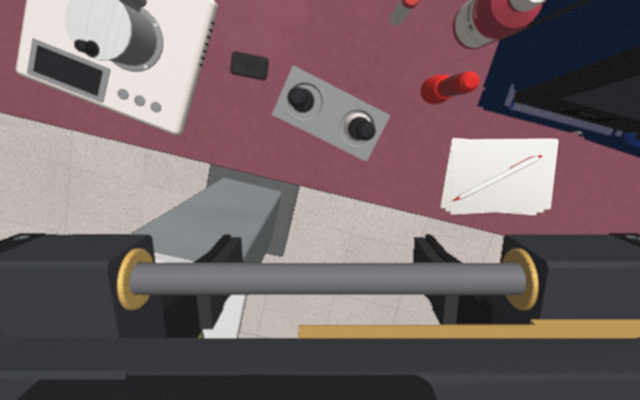

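The wrist view shows the stand at (330,113). The left driver is at (302,98), and the right one at (358,128) has the wider white nose. The red look-alike is at (450,87). I'll triangulate and view a zoom to confirm.

Run:
```python
from h import *
C={n:r.calibration(n) for n in('scene','top','wrist')}
I={n:cap(n) for n in C}
M={t:{n:[a['location'] for a in r.mark_of(t,n)] for n in C} for t in('ring_driver','stand_hole0','flat_driver')}
g={'R':{'scene':(364,275),'top':(385,236),'wrist':(358,128)},'L':{'scene':(334,261),'top':(356,226),'wrist':(304,100)}}
for t in M:
  for k in g:
    p={}
    for n in C:
        L=[q for q in M[t][n] if np.hypot(*(np.array(q)-g[k][n]))<14]
        if L:p[n]=min(L,key=lambda q:np.hypot(*(np.array(q)-g[k][n])))
    if len(p)>1:
        x,e=tri([ray(C[n],p[n]) for n in p]);print(t,k,{n:np.round(v,1).tolist() for n,v in p.items()},np.round(x,1),np.round(e,1))
z=cv2.resize(I['wrist'][50:180,230:500],None,fx=2.8,fy=2.8,interpolation=2)
cv2.imwrite('pics/z1.png',z[...,::-1])
```

```text
ring_driver R {'scene': [365.7, 283.6], 'top': [383.4, 234.3], 'wrist': [356.7, 124.7]} [ 434.3 -264.     1.6] [0.2 2.  1.9]
stand_hole0 R {'scene': [365.1, 275.5], 'top': [385.2, 237.8], 'wrist': [360.5, 130.6]} [ 425.6 -265.5   29.3] [1.  3.2 4.2]
stand_hole0 L {'scene': [332.3, 257.8], 'top': [353.2, 224.3], 'wrist': [305.1, 101.6]} [ 450.3 -185.1   25.5] [3.2 7.1 5.7]
flat_driver L {'scene': [334.5, 265.1], 'wrist': [305.6, 101.4]} [ 446.3 -188.     9.5] [1. 1.]
```

View pics/z1.png

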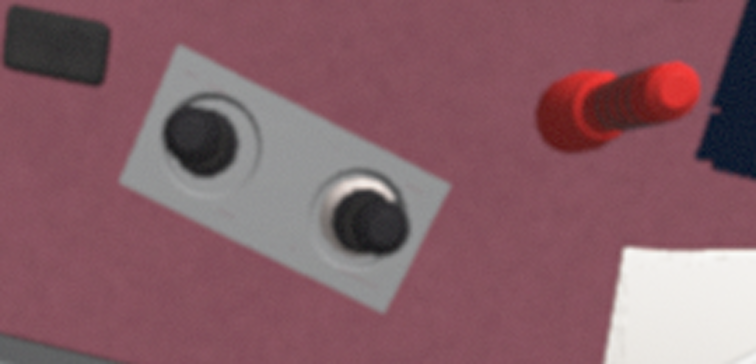

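The zoom confirms that the right driver (zoom 365,215) has the wide white nose, and that the left one's nose is narrower than its collar. Now to the reader.

```bash
python3 -m creep '[[11,-25,9,0.33,100],[11,-25,9,0.33,100],[11,-25,9,0.33,100],[11,-25,9,0.33,100],[11,-25,9,0.33,100],[11,-25,9,0.33,60],[11,-25,9,0.33,40],[11,-25,9,0.33,40],[11,-25,9,0.33,40]]'
python3 - <<'E'
from h import *
ts=['port','shutter_pin','shutter_knob','reader']
C={n:r.calibration(n) for n in('scene','top','wrist')}
cap('wrist','w2.png');cap('scene');cap('top')
print(r.read_state()['tool_pos'],r.read_state()['q'].round(2))
for t in ts:
    L={n:r.mark_of(t,n) for n in C}
    L={n:v[0] for n,v in L.items() if v}
    x,e=tri([ray(C[n],L[n]['location']) for n in L])
    print(t,{n:(np.round(v['location']).tolist(),round(v['score'],2)) for n,v in L.items()},np.round(x),np.round(e,1))
E
```

```text
time: 3.95
tool_pos: [414.8, 31.1, 252.8]
tool_rot: [0.999, -0.042, 0.0, 0.0]
ft_force: [-0.6, 0.5, 0.1]
width: 62.4
finger_force: 0.0
[414.81701695  31.0759056  252.80068828] [ 0.82 -0.25 -0.8   1.91 -0.18  1.41 -1.59]
port {'scene': ([249.0, 198.0], 0.78), 'top': ([259.0, 215.0], 0.59), 'wrist': ([312.0, 136.0], 0.67)} [468.  38.  94.] [1.7 2.  3.6]
shutter_pin {'scene': ([264.0, 191.0], 0.85), 'top': ([262.0, 197.0], 0.71), 'wrist': ([313.0, 82.0], 0.82)} [514.  32.  89.] [4.5 3.2 4. ]
shutter_knob {'scene': ([234.0, 195.0], 0.91), 'top': ([252.0, 225.0], 0.77), 'wrist': ([306.0, 165.0], 0.81)} [442.  48. 113.] [3.5 2.5 1. ]
reader {'scene': ([239.0, 227.0], 0.88), 'top': ([253.0, 223.0], 0.87), 'wrist': ([294.0, 139.0], 0.57)} [461.  66.  10.] [0.1 0.7 0.7]
```

View pics/w2.png

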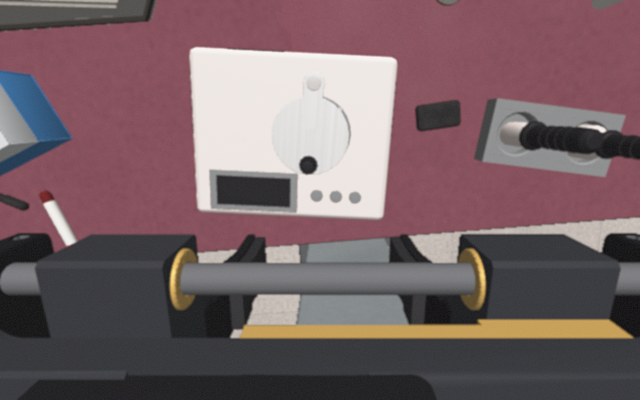

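The wrist view shows the shutter plate centred at about (311,135), with the knob top at (308,164) and the pin at (314,83). The stand is on the right. I'll fit the knob and plate at known heights.

```bash
cat >> h.py <<'E'
def blob(im,c,rad,thr=60):
    g=im.max(2); x0,y0=int(c[0]-rad),int(c[1]-rad)
    m=(g[y0:y0+2*rad,x0:x0+2*rad]<thr).astype('uint8')
    n,l,st,ce=cv2.connectedComponentsWithStats(m); k=1+np.argmax(st[1:,4]); return ce[k]+[x0,y0],st[k]
E
python3 - <<'E'
from h import *
c=r.calibration('wrist');im=cap('wrist')
p,st=blob(im,(308,164),14);print('knob px',p,st)
for z in(110,119):print('knob',atz(c,p,z))
print('pin',atz(c,(314,83),99),atz(c,(314,83),104));print('plate',atz(c,(311,135),99))
for n,g in(('scene',(234,195)),('top',(252,225))):
    i2=cap(n);p2,s2=blob(i2,g,12);print(n,p2,s2, 'wrist-knob projects',proj(r.calibration(n),atz(c,p,112)))
E
```

```text
knob px [309.109375   164.48958333] [  8   7  15  16 192]
knob [442.46024105  46.79553857 110.        ]
knob [443.68097729  46.21786927 119.        ]
pin [511.81458663  36.45089803  99.        ] [511.36950792  36.30517865 104.        ]
plate [467.5686778   43.24169419  99.        ]
scene [236.33333333 197.2745098 ] [12  9  7 11 51] wrist-knob projects [236.72895309 195.04510631]
top [254.45783133 224.92369478] [  7   0  17  24 249] wrist-knob projects [252.10111713 224.96898418]
```

```bash
python3 -m creep '[[2.6,-1.8,10,-0.15,40],[2.6,-1.8,10,-0.3,40],[2.6,-1.8,10,-0.45,40],[2.6,-1.8,10,-0.6,40],[2.6,-1.8,10,-0.75,40],[2.6,-1.8,10,-0.9,40],[2.6,-1.8,10,-1.05,40],[2.6,-1.8,10,-1.2,40],[2.6,-1.8,10,-1.35,40],[2.6,-1.8,10,-1.5,40],[2.6,-1.8,10,-1.54,40]]'
python3 -m creep '[[0,0,0,-0.15,40],[0,0,0,-0.3,40],[0,0,0,-0.45,40],[0,0,0,-0.6,40],[0,0,0,-0.75,40],[0,0,0,-0.9,40],[0,0,0,-1.05,40],[0,0,0,-1.2,40],[0,0,0,-1.35,40],[0,0,0,-1.5,40],[0,0,0,-1.54,40],[0,0,0,-1.54,40]]'
python3 -c "
from h import *
cap('wrist','w3.png');s=r.read_state();c=r.calibration('wrist');print(s['q'].round(2),s['tool_pos']);R=np.array(c['R']);print((-R.T@np.array(c['t'])).round(1))
for X in((443,46.5,119),):print(proj(c,X))
for t in('shutter_knob','shutter_pin'):print(r.mark_of(t,'wrist')[:2])"
```

```text
time: 5.95
tool_pos: [442.1, 48.0, 152.5]
tool_rot: [0.745, 0.667, -0.0, -0.0]
ft_force: [-0.1, 0.3, 0.6]
width: 35.2
finger_force: 0.0
time: 7.15
tool_pos: [442.1, 48.0, 152.5]
tool_rot: [0.072, 0.997, 0.0, -0.0]
ft_force: [0.4, -0.3, 0.3]
width: 35.0
finger_force: 0.0
[ 0.65 -0.06 -0.78  2.   -0.04  1.18  1.31] [442.04977879  48.02801606 152.4978922 ]
[374.6  58.7 314.4]
[323.74925121 233.94861721]
[{'location': [325.4, 225.6], 'score': 0.62}]
[{'location': [325.4, 316.1], 'score': 0.61}]
```

View pics/w3.png

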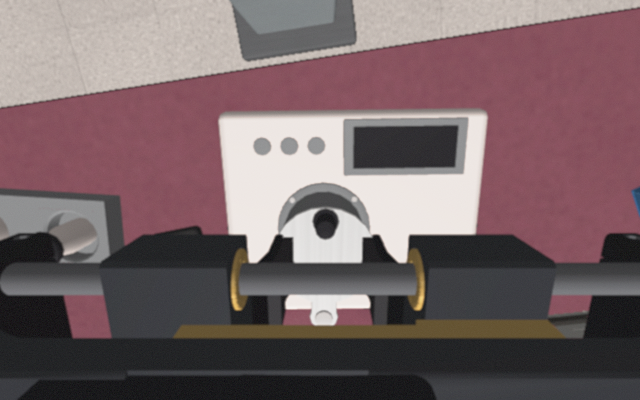

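The view shows the knob at (325,222) midway between the fingers, with the pin at (324,316) in the same column, so the tool is aligned. I'll go down and close lightly.

```bash
python3 -m creep '[[0,0,2.5,0,38],[0,0,4.7,0,38],[0,0,4.7,0,38],[0,0,4.7,0,18],[0,0,4.7,0,18],[0,0,4.7,0,18],[0,0,4.7,0,17],[0,0,4.7,0,17]]' 4
```

```text
time: 8.1
tool_pos: [442.4, 47.9, 106.0]
tool_rot: [0.072, 0.997, -0.0, 0.0]
ft_force: [0.7, -1.1, 0.5]
width: 15.2
finger_force: 0.3
```

```bash
python3 -m creep '[[-0.07,1.0,0,0.14,17],[-0.28,1.99,0,0.28,17],[-0.63,2.94,0,0.42,17],[-1.1,3.82,0,0.56,17],[-1.69,4.64,0,0.7,17],[-1.69,4.64,0,0.7,17]]'
```

```text
time: 8.7
tool_pos: [466.1, 92.5, 105.8]
tool_rot: [0.41, 0.912, 0.001, 0.0]
ft_force: [0.2, -0.2, -0.4]
width: 14.8
finger_force: 0.0
```

```bash
python3 -m creep '[[-0.07,1.0,0,0.14,17],[-0.28,1.99,0,0.28,17],[-0.63,2.94,0,0.42,17],[-1.1,3.82,0,0.56,17],[-1.69,4.64,0,0.7,17],[-2.4,5.36,0,0.84,17],[-3.19,5.98,0,0.98,17],[-3.43,6.13,0,1.02,17],[-3.43,6.13,0,1.02,17],[-3.43,6.13,0,1.02,30],[-3.43,6.13,0,1.02,30]]'
python3 -c "
from h import *
s=r.read_state();print(s['q'].round(2));cap('top');cap('scene')
R=[ray(r.calibration(n),r.mark_of('shutter_knob',n)[0]['location']) for n in('top','scene')];print(tri(R))"
```

```text
time: 9.8
tool_pos: [533.8, 106.5, 105.6]
tool_rot: [0.802, 0.597, -0.0, 0.0]
ft_force: [-0.7, -0.6, 0.7]
width: 22.6
finger_force: 0.0
[ 0.38  0.26 -0.7   1.84  0.18  1.11 -0.68]
(array([535.19489475, 100.89293376, 108.09781881]), [np.float64(5.791685367109925), np.float64(5.791685367109861)])
```

```bash
python3 -m creep '[[0,0,-4,0,30],[0,0,-8,0,30],[0,0,-12,0,50],[-4,-1.5,-12,0,60],[-8,-3,-12,0,60],[-12.4,-4.5,-12,0,60],[-12.4,-4.5,-12,0,60],[-12.4,-4.5,-12,0,60]]'
python3 - <<'E'
from h import *
c=r.calibration('wrist');im=cap('wrist');print(r.read_state()['tool_pos'])
for n in('port','shutter_knob','shutter_pin'):print(n,r.mark_of(n,'wrist')[:2])
print('pred port',proj(c,(468.2,44.5,94)))
x,y=proj(c,(468,44,94)).astype(int);x0,y0=x-100,max(y-75,0)
print(x0,y0);cv2.imwrite('pics/z4.png',cv2.resize(im[y0:y0+150,x0:x0+200],None,fx=4,fy=4,interpolation=2)[...,::-1])
E
```

```text
time: 10.8
tool_pos: [454.9, 0.2, 225.8]
tool_rot: [0.804, 0.595, 0.0, 0.001]
ft_force: [0.2, 0.6, 0.4]
width: 51.7
finger_force: 0.0
[455.40504765   1.44584763 225.85682768]
port [{'location': [477.5, 229.8], 'score': 0.53}]
shutter_knob [{'location': [386.1, 43.7], 'score': 0.57}]
shutter_pin [{'location': [377.3, 138.3], 'score': 0.76}, {'location': [313.1, 118.9], 'score': 0.61}]
pred port [326.50738928 143.41526947]
226 69
```

View pics/z4.png

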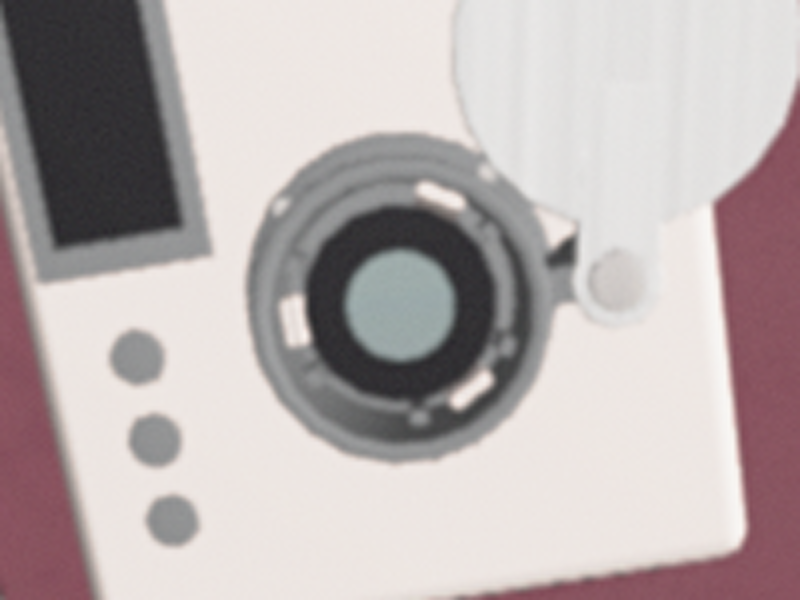

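The zoom shows the shutter fully clear, the turret rim centred at about (326,143) in the full picture against a predicted (326.5,143.4), and the cap with its glass at about (326,145). The port axis is therefore (468,44.5). Now to the ring driver.

```bash
python3 -m creep '[[-30.6,5.2,0,-0.05,70],[-30.6,5.2,0,-0.05,100],[-30.6,5.2,0,-0.05,100],[-30.6,5.2,0,-0.05,100],[-30.6,5.2,0,-0.05,100],[-30.6,5.2,0,-0.05,100],[-30.6,5.2,0,-0.05,100],[-30.6,5.2,0,-0.05,100],[-30.6,5.2,0,-0.05,100]]'
python3 - <<'E'
from h import *
im=cap('wrist');c=r.calibration('wrist');s=r.read_state();print(s['tool_pos'],s['q'].round(2))
for n in('stand_hole0','ring_driver','flat_driver'):print(n,[(a['location'],round(a['score'],2)) for a in r.mark_of(n,'wrist')[:3]])
x,y=proj(c,(430,-265,60)).astype(int);x0,y0=max(x-100,0),max(y-75,0)
print(x0,y0);cv2.imwrite('pics/z5.png',cv2.resize(im[y0:y0+150,x0:x0+200],None,fx=4,fy=4,interpolation=2)[...,::-1])
E
```

```text
time: 11.9
tool_pos: [417.4, -304.9, 225.2]
tool_rot: [0.787, 0.617, 0.0, -0.001]
ft_force: [0.7, -0.0, 0.3]
width: 86.8
finger_force: 0.0
[ 417.48889115 -304.54900844  225.33887785] [ 0.85  0.05 -0.28  1.76  0.01  1.33  0.33]
stand_hole0 []
ring_driver [([410.4, 203.5], 0.82), ([326.7, 142.1], 0.75)]
flat_driver [([327.4, 64.0], 0.9)]
229 71
```

View pics/z5.png

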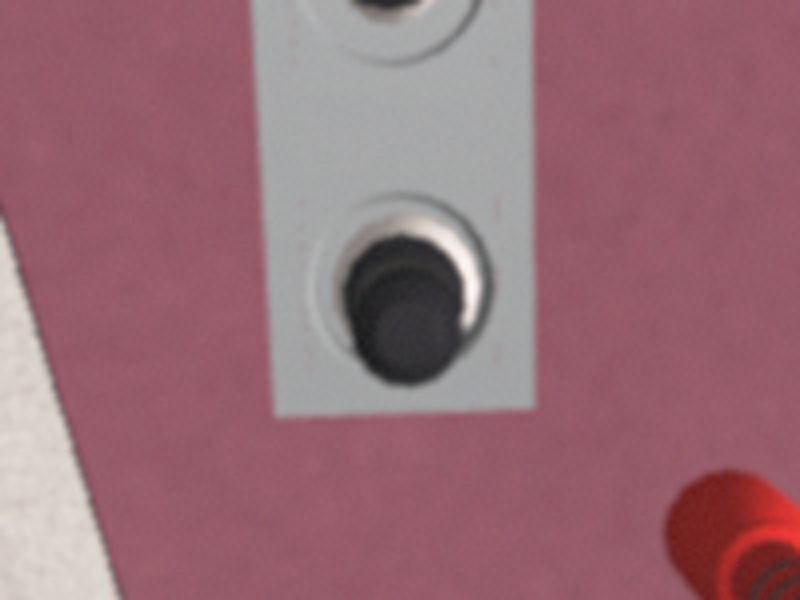

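The zoom shows the ring driver in its well, with the handle top at about (407,328) in the zoom, the wide white nose below it and the well mouth at about (400,286). The stand is square with the tool.

Run:
```python
from h import *
c=r.calibration('wrist');f=lambda u,v:(229+u/4,71+v/4)
s=r.read_state();P=s['tool_pos'];a=2*np.arctan2(s['tool_rot'][1],s['tool_rot'][0]);X=np.array([np.cos(a),np.sin(a)]);Y=np.array([np.sin(a),-np.cos(a)])
for n,q,z in(('handle',f(406.5,328),138),('collar',f(404,293),58),('well',f(400,286),24)):
    w=atz(c,q,z);d=w[:2]-P[:2];print(n,w.round(1),'tool xy',(d@X).round(1),(d@Y).round(1))
print(P,a)
```

```text
handle [ 430.  -264.2  138. ] tool xy 42.9 2.8
collar [ 430.1 -264.5   58. ] tool xy 42.7 2.9
well [ 429.1 -265.2   24. ] tool xy 41.7 2.1
[ 417.09105716 -305.21440278  225.78215282] 1.3301297559533043
```

```bash
python3 -m creep '[[4.3,0.28,0,0,100],[4.3,0.28,3,0,100],[4.3,0.28,7,0,100],[4.3,0.28,11,0,100],[4.3,0.28,13.6,0,100],[4.3,0.28,13.6,0,100],[4.3,0.28,13.6,0,15],[4.3,0.28,13.6,0,15],[4.3,0.28,13.6,0,10],[4.3,0.28,13.6,0,10],[4.3,0.28,13.6,0,10],[4.3,0.28,13.6,0,10]]' 45
```

```text
time: 13.3
tool_pos: [429.4, -266.1, 89.9]
tool_rot: [0.788, 0.616, 0.0, 0.0]
ft_force: [0.3, -0.6, -0.1]
width: 46.9
finger_force: 0.0
```

```bash
python3 -m creep '[[0,0,0,0,10],[0,0,0,0,10],[0,0,0,0,10],[0,0,0,0,10],[0,0,0,0,10],[0,0,0,0,10]]' 45
python3 -c "
from h import *
print(np.mean([(r.capture('wrist'),r.read_state()['tool_pos'])[1] for _ in range(3)],0))"
```

```text
time: 13.9
tool_pos: [429.3, -266.0, 89.5]
tool_rot: [0.788, 0.616, -0.0, 0.0]
ft_force: [0.7, -0.1, 0.3]
width: 21.2
finger_force: 45.0
[ 429.27729717 -265.95961544   89.51217772]
```

```bash
python3 -m creep '[[0,0,-1,0,10],[0,0,-4,0,10],[0,0,-8,0,10],[0,0,-12,0,10],[0,0,-15.5,0,10],[0,0,-15.5,0,10],[0,0,-15.5,0,10]]' 45
python3 - <<'E'
from h import *
s=r.read_state();c=r.calibration('wrist');im=cap('wrist');P=s['tool_pos'];print(P)
a=2*np.arctan2(s['tool_rot'][1],s['tool_rot'][0]);X=np.array([np.cos(a),np.sin(a),0])
for o in(0,2):print(proj(c,P+X*o-[0,0,81]),proj(c,P+X*(19+o)-[0,0,81]))
p=proj(c,P-[0,0,81]).astype(int);x0,y0=p[0]-100,p[1]-110;print(x0,y0)
cv2.imwrite('pics/z6.png',cv2.resize(im[y0:y0+150,x0:x0+200],None,fx=4,fy=4,interpolation=2)[...,::-1])
E
```

```text
time: 14.75
tool_pos: [429.5, -266.0, 245.4]
tool_rot: [0.788, 0.616, 0.0, 0.001]
ft_force: [-0.6, -0.3, -2.5]
width: 21.1
finger_force: 45.0
[ 429.46010308 -266.01897975  245.35626406]
[326.6044844  212.08406188] [326.63314751 186.94916124]
[326.60744991 209.48358025] [326.63622973 184.24633504]
226 102
```

View pics/z6.png

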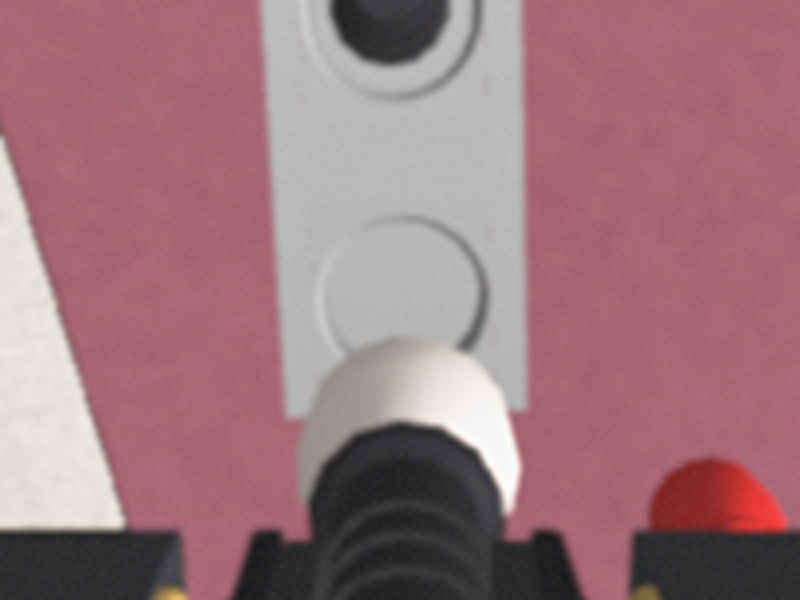

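The zoom shows the nose's far edge at y≈337 and the nose centred at about column 410, level with the finger centre at about 407. The driver is upright and central in the hand, and its well is empty. I'll carry it over the port, then check the nose against the rim.

```bash
python3 -m creep '[[3,-0.4,0,0,10],[7,-0.8,0,0,10],[11,-1.3,0,0,10],[15,-1.8,0,0,10],[19,-2.3,0,0,10],[23,-2.8,0,0,10],[27,-3.3,0,0,10],[30,-3.7,0,0,10],[31,-3.75,0,0,10],[31,-3.75,2,0,10],[31,-3.75,4,0,10],[31,-3.75,5.3,0,10],[31,-3.75,5.3,0,10],[31,-3.75,5.3,0,10]]' 45
python3 - <<'E'
from h import *
s=r.read_state();c=r.calibration('wrist');im=cap('wrist');P=s['tool_pos'];print(P,s['q'].round(2))
p=proj(c,P-[0,0,81]).astype(int);x0,y0=p[0]-100,p[1]-110;print(x0,y0,proj(c,P-[0,0,81.5]))
cv2.imwrite('pics/z7.png',cv2.resize(im[y0:y0+150,x0:x0+200],None,fx=4,fy=4,interpolation=2)[...,::-1])
np.save('z7',im)
E
```

```text
time: 16.2
tool_pos: [467.7, 43.5, 191.4]
tool_rot: [0.788, 0.616, -0.0, -0.0]
ft_force: [-0.6, -0.8, -1.1]
width: 21.5
finger_force: 45.0
[467.65394128  43.46517456 191.35257666] [ 0.53 -0.02 -0.67  1.9  -0.02  1.26 -0.37]
226 102 [326.84352144 211.9662502 ]
```

View pics/z7.png

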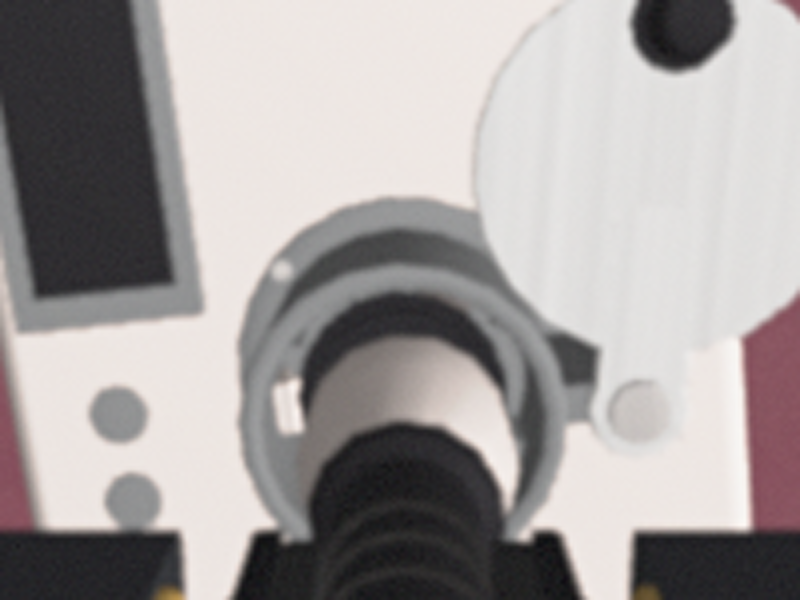

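The zoom shows the rim ring (outer left 243, right 567, top 265), with the nose (298 to 522, far edge 337) nearly concentric over it. I'll work out the residual.

Run:
```python
from h import *
from scipy.optimize import least_squares
im=np.load('z7.npy').astype(float);g=im.mean(2)
c=r.calibration('wrist');s=r.read_state();P=s['tool_pos'];a=2*np.arctan2(s['tool_rot'][1],s['tool_rot'][0]);X=np.array([np.cos(a),np.sin(a),0]);Y=np.array([np.sin(a),-np.cos(a),0])
for row in(205,210,215): print(row,g[row,282:314].astype(int).tolist(),'|',g[row,350:374].astype(int).tolist())
print('col327',g[160:195,327].astype(int).tolist())
# model edges from TCP-relative circles
def circ(dx,dy,z,R):
    t=np.linspace(0,2*np.pi,721);pts=[proj(c,P+X*(dx+R*np.cos(k))+Y*(dy+R*np.sin(k))-[0,0,P[2]-z]) for k in t];return np.array(pts)
for nm,z,R in(('rim',94,33),('bore',94,28),('nose',110,19),('nose5',120,19)):
    q=circ(0,0,z,R);print(nm,'L',q[:,0].min().round(1),'R',q[:,0].max().round(1),'top',q[:,1].min().round(1),'row of L',q[q[:,0].argmin(),1].round())
```

```text
205 [231, 231, 226, 197, 147, 133, 144, 151, 154, 146, 136, 134, 157, 203, 225, 223, 222, 237, 232, 161, 89, 95, 111, 117, 121, 120, 121, 118, 121, 119, 121, 122] | [226, 210, 166, 134, 127, 110, 84, 68, 68, 69, 68, 79, 102, 126, 138, 149, 156, 155, 147, 143, 145, 142, 145, 173]
210 [232, 232, 231, 210, 157, 134, 143, 153, 156, 147, 137, 131, 133, 145, 165, 178, 175, 168, 165, 146, 124, 115, 116, 118, 119, 121, 120, 120, 123, 121, 116, 103] | [232, 232, 225, 188, 133, 98, 86, 73, 68, 67, 71, 84, 109, 129, 140, 150, 169, 203, 229, 233, 233, 233, 232, 223]
215 [231, 232, 230, 222, 181, 140, 135, 145, 154, 154, 142, 133, 131, 130, 131, 127, 127, 124, 119, 114, 115, 117, 117, 119, 120, 115, 101, 79, 52, 36, 31, 32] | [235, 234, 233, 232, 218, 164, 113, 80, 67, 66, 73, 93, 119, 134, 145, 156, 179, 214, 229, 232, 231, 231, 231, 231]
col327 [79, 74, 76, 75, 75, 76, 77, 94, 123, 147, 152, 149, 143, 136, 118, 81, 48, 44, 45, 40, 45, 48, 47, 48, 49, 64, 97, 121, 130, 132, 137, 141, 143, 149, 149]
rim L 284.9 R 368.6 top 164.6 row of L 205.0
bore L 291.2 R 362.2 top 171.0 row of L 205.0
nose L 301.2 R 352.3 top 186.8 row of L 211.0
nose5 L 300.1 R 353.2 top 189.7 row of L 215.0
```

The edges put the rim about 2–3 mm toward −x and 1.2 mm toward −y of the nose. I'll correct that, come lower and re-measure numerically.

```bash
python3 -m creep '[[-0.25,-0.12,0,0,10],[-0.25,-0.12,0.7,0,10],[-0.25,-0.12,0.7,0,10],[-0.25,-0.12,0.7,0,10]]' 45
cat > m.py <<'E'
from h import *
im=cap('wrist');g=im.mean(2);np.save('z8',im)
c=r.calibration('wrist');s=r.read_state();P=s['tool_pos'];a=2*np.arctan2(s['tool_rot'][1],s['tool_rot'][0]);X=np.array([np.cos(a),np.sin(a),0]);Y=np.array([np.sin(a),-np.cos(a),0])
print(P,s['ft_force'])
for row in(203,206,209,212): print(row,g[row,280:306].astype(int).tolist(),'|',g[row,350:374].astype(int).tolist())
for k in(320,327,334):print('col',k,g[160:195,k].astype(int).tolist())
def circ(dx,dy,z,R):
    return np.array([proj(c,P+X*(dx+R*np.cos(k))+Y*(dy+R*np.sin(k))-[0,0,P[2]-z]) for k in np.linspace(0,2*np.pi,721)])
for nm,z,R in(('rim',94,33),('bore',94,28),('nose',P[2]-81.5,19),('nose10',P[2]-71.5,19)):
    q=circ(0,0,z,R);print(nm,'L',q[:,0].min().round(1),'R',q[:,0].max().round(1),'top',q[:,1].min().round(1),'row of L',q[q[:,0].argmin(),1].round())
E
python3 m.py
```

```text
time: 16.65
tool_pos: [465.9, 41.7, 184.4]
tool_rot: [0.788, 0.616, -0.0, -0.0]
ft_force: [0.2, -1.0, -1.6]
width: 20.9
finger_force: 45.0
[465.99263396  41.79634464 184.54233789] [ 0.26764018  0.23052689 -1.94336819]
203 [230, 231, 231, 231, 231, 220, 176, 138, 136, 145, 152, 153, 145, 134, 145, 188, 225, 226, 220, 227, 229, 177, 97, 72, 99, 114] | [216, 176, 107, 67, 102, 137, 146, 130, 99, 70, 67, 67, 66, 73, 96, 120, 135, 146, 154, 161, 159, 149, 146, 144]
206 [231, 230, 231, 232, 231, 214, 158, 130, 138, 150, 154, 151, 138, 132, 135, 163, 209, 226, 222, 224, 239, 235, 169, 118, 112, 118] | [228, 220, 173, 108, 82, 99, 103, 94, 76, 69, 68, 67, 68, 72, 90, 114, 132, 143, 153, 160, 160, 153, 152, 152]
209 [230, 230, 231, 232, 231, 218, 170, 135, 139, 149, 155, 154, 141, 130, 133, 145, 176, 209, 211, 203, 201, 186, 143, 117, 117, 119] | [232, 231, 221, 165, 99, 84, 94, 93, 83, 75, 67, 70, 67, 74, 94, 122, 135, 143, 154, 172, 205, 227, 232, 233]
212 [230, 231, 230, 231, 231, 225, 190, 146, 136, 146, 152, 154, 149, 136, 132, 133, 130, 129, 127, 128, 124, 115, 117, 116, 117, 118] | [233, 233, 232, 216, 158, 120, 131, 136, 125, 99, 74, 69, 67, 75, 100, 127, 138, 147, 157, 179, 215, 230, 232, 232]
col 320 [70, 73, 71, 72, 71, 71, 81, 101, 136, 148, 152, 148, 145, 137, 122, 87, 51, 47, 43, 44, 41, 46, 47, 47, 47, 49, 66, 91, 109, 117, 119, 122, 123, 128, 127]
col 327 [72, 73, 77, 76, 75, 82, 110, 141, 152, 151, 147, 140, 133, 114, 76, 50, 44, 42, 39, 43, 46, 49, 48, 46, 49, 66, 97, 122, 132, 133, 136, 139, 145, 148, 150]
col 334 [84, 84, 82, 87, 85, 84, 93, 120, 145, 154, 151, 143, 132, 112, 85, 62, 46, 46, 42, 41, 45, 47, 49, 47, 47, 60, 94, 131, 149, 155, 160, 165, 171, 174, 175]
rim L 283.8 R 369.7 top 166.0 row of L 207.0
bore L 290.3 R 363.2 top 172.6 row of L 208.0
nose L 301.1 R 352.3 top 186.9 row of L 212.0
nose10 L 300.1 R 353.3 top 189.8 row of L 215.0
```

```bash
python3 -m creep '[[-0.08,-0.03,0,0,10],[-0.08,-0.03,0.5,0,10],[-0.08,-0.03,0.9,0,10],[-0.08,-0.03,0.9,0,10],[-0.08,-0.03,0.9,0,10]]' 45
python3 -m creep '[[0,0,0.15,0,10],[0,0,0.3,0,10],[0,0,0.3,0,10]]'
python3 -m creep '[[0,0,0.15,0,10],[0,0,0.3,0,10],[0,0,0.3,0,10]]'
```

```text
time: 17.2
tool_pos: [465.4, 41.1, 175.3]
tool_rot: [0.788, 0.616, -0.0, -0.0]
ft_force: [-0.9, -0.7, -1.8]
width: 21.2
finger_force: 45.0
time: 17.5
tool_pos: [465.4, 41.0, 172.3]
tool_rot: [0.788, 0.616, -0.0, -0.0]
ft_force: [-0.0, 0.2, -1.9]
width: 21.0
finger_force: 45.0
time: 17.8
tool_pos: [465.4, 41.0, 169.3]
tool_rot: [0.788, 0.616, -0.0, -0.0]
ft_force: [-0.4, -0.4, -2.1]
width: 20.9
finger_force: 45.0
```

Nose at about 87.8 mm with no contact yet; continuing.

```bash
python3 -m creep '[[0,0,0.15,0,10],[0,0,0.3,0,10],[0,0,0.3,0,10]]' | grep -E 'pos|ft'
python3 -m creep '[[0,0,0.15,0,10],[0,0,0.3,0,10],[0,0,0.3,0,10]]'| grep -E 'pos|ft'
```

```text
tool_pos: [465.3, 41.0, 166.3]
ft_force: [-0.5, 0.6, -2.1]
tool_pos: [465.3, 41.0, 163.3]
ft_force: [-0.6, -0.2, -2.7]
```

```bash
python3 -c "
from h import *
print(r.read_state()['ft_force'])"
```

```text
[-0.55344255 -0.22040366 -2.70977519]
```

```bash
python3 -m creep '[[0,0,0.15,0,10],[0,0,0.3,0,10],[0,0,0.3,0,10]]' | grep -E 'pos|ft'
python3 -m creep '[[0,0,0.15,0,10],[0,0,0.3,0,10],[0,0,0.3,0,10]]'| grep -E 'pos|ft'
```

```text
tool_pos: [465.3, 41.1, 160.3]
ft_force: [-0.7, -0.0, -2.1]
tool_pos: [465.4, 41.0, 157.3]
ft_force: [0.3, -0.3, -2.0]
```

```bash
python3 -m creep '[[0,0,0.15,0,10],[0,0,0.3,0,10],[0,0,0.3,0,10]]' | grep -E 'pos|ft'
python3 -m creep '[[0,0,0.15,0,10],[0,0,0.3,0,10],[0,0,0.3,0,10]]'| grep -E 'pos|ft'
```

```text
tool_pos: [465.3, 41.0, 154.3]
ft_force: [0.9, 0.3, -2.0]
tool_pos: [465.9, 41.1, 151.8]
ft_force: [-0.8, -0.6, -0.6]
```

Light contact at TCP z≈152. From here, 1 mm steps with force readings.

```bash
python3 -m creep '[[0,0,0.1,0,10],[0,0,0.1,0,10]]' | grep -E 'pos|ft|finger'
python3 -m creep '[[0,0,0.1,0,10],[0,0,0.1,0,10]]' | grep -E 'pos|ft|finger'
```

```text
tool_pos: [466.0, 41.1, 151.0]
ft_force: [-1.2, -0.0, 2.7]
finger_force: 45.0
tool_pos: [466.1, 41.1, 150.3]
ft_force: [-1.4, -0.1, 5.8]
finger_force: 45.0
```

```bash
python3 -m creep '[[0,0,0.1,0,10],[0,0,0.1,0,10]]' | grep -E 'pos|ft'
python3 -m creep '[[0,0,0.1,0,10],[0,0,0.1,0,10]]' | grep -E 'pos|ft'
```

```text
tool_pos: [466.3, 41.1, 149.8]
ft_force: [-1.7, -0.6, 7.5]
tool_pos: [466.4, 41.2, 149.2]
ft_force: [-3.0, 0.2, 10.0]
```

```bash
python3 -m creep '[[-0.01,-0.07,0.05,0,10],[-0.01,-0.07,0.1,0,10]]' | grep -E 'pos|ft'
```

```text
tool_pos: [464.9, 41.2, 146.5]
ft_force: [-0.2, 1.0, 1.3]
```

```bash
python3 -m creep '[[0,0,0.1,0,10],[0,0,0.1,0,10]]' | grep -E 'pos|ft'
```

```text
tool_pos: [464.9, 41.2, 145.4]
ft_force: [0.3, -0.4, 2.0]
```

The cap slipped past the noses. Now easing it onto the seat.

```bash
python3 -m creep '[[0,0,0.1,0,10],[0,0,0.1,0,10]]' | grep -E 'pos|ft'
python3 -m creep '[[0,0,0.1,0,10],[0,0,0.1,0,10]]' | grep -E 'pos|ft'
```

```text
tool_pos: [465.1, 41.2, 144.9]
ft_force: [-0.5, 0.2, 5.5]
tool_pos: [465.1, 41.2, 144.3]
ft_force: [-0.9, -0.6, 8.1]
```

```bash
python3 -m creep '[[0,0,0.1,0,10],[0,0,0.1,0,10]]' | grep -E 'pos|ft'
python3 -m creep '[[0,0,0.05,0,10],[0,0,0.1,0,10]]' | grep -E 'pos|ft'
```

```text
tool_pos: [465.2, 41.2, 143.7]
ft_force: [-1.7, -0.2, 10.9]
tool_pos: [465.4, 41.3, 143.0]
ft_force: [-3.0, -0.1, 13.3]
```

```bash
python3 -m creep '[[-0.01,-0.05,0.05,0,10],[-0.01,-0.05,0.1,0,10],[-0.01,-0.05,0.1,0,10]]' | grep -E 'pos|ft'
python3 -m creep '[[0,0,-0.15,0,10],[0,0,-0.2,0,10]]' | grep -E 'pos|ft'
python3 -m creep '[[0,0,-0.1,0,10],[0,0,-0.1,0,10]]' | grep -E 'pos|ft'
python3 -m creep '[[0,0,-0.1,0,10],[0,0,-0.1,0,10]]' | grep -E 'pos|ft'
```

```text
tool_pos: [465.2, 41.3, 142.6]
ft_force: [-3.6, 0.2, 15.1]
tool_pos: [465.1, 41.2, 144.0]
ft_force: [-1.2, 0.4, 8.9]
tool_pos: [465.0, 41.2, 144.5]
ft_force: [-1.6, -0.1, 7.2]
tool_pos: [464.9, 41.2, 145.0]
ft_force: [0.6, -0.1, 4.4]
```

```bash
python3 -m creep '[[0,0,-0.05,0,10],[0,0,-0.05,0,10]]' | grep -E 'pos|ft'
python3 -m creep '[[0,0,-0.05,0,10],[0,0,-0.05,0,10]]' | grep -E 'pos|ft'
```

```text
tool_pos: [464.7, 41.1, 145.1]
ft_force: [1.1, -0.0, 2.1]
tool_pos: [464.3, 41.2, 145.3]
ft_force: [2.0, 0.7, 2.5]
```

```bash
python3 -m creep '[[0,0,-0.1,0,10],[0,0,-0.1,0,10]]' | grep -E 'pos|ft'
python3 -m creep '[[0,0,-0.1,0,10],[0,0,-0.1,0,10]]' | grep -E 'pos|ft'
```

```text
tool_pos: [463.0, 41.1, 145.6]
ft_force: [-0.7, -0.8, -1.5]
tool_pos: [463.8, 41.1, 147.2]
ft_force: [-0.0, -0.2, -2.0]
```

```bash
python3 -m creep '[[0.01,0.08,0,0,10],[0.01,0.08,0.15,0,10],[0.01,0.08,0.15,0,10]]' | grep -E 'pos|ft'
python3 -m creep '[[0,0,0.05,0,10],[0,0,0.05,0,10]]' | grep -E 'pos|ft'
python3 -m creep '[[0,0,0.05,0,10],[0,0,0.05,0,10]]' | grep -E 'pos|ft'
python3 -m creep '[[0,0,0.05,0,10],[0,0,0.05,0,10]]' | grep -E 'pos|ft'
python3 -m creep '[[0,0,0.05,0,10],[0,0,0.05,0,10]]' | grep -E 'pos|ft'
```

```text
tool_pos: [464.9, 41.1, 145.7]
ft_force: [-0.2, -1.0, -1.8]
tool_pos: [465.1, 41.1, 145.5]
ft_force: [-0.5, 0.1, -2.0]
tool_pos: [465.2, 41.1, 145.4]
ft_force: [-1.3, -0.1, 1.8]
tool_pos: [465.3, 41.1, 145.0]
ft_force: [-2.5, -0.3, 4.8]
tool_pos: [465.3, 41.1, 144.6]
ft_force: [-3.2, -1.0, 6.5]
```

The cap stays down with preload (stiff contact at 145.4), so it is held. One firmer, square press, still well under 30 N, will make sure all three catches are in.

```bash
python3 -m creep '[[-0.01,-0.05,0.1,0,10],[-0.01,-0.05,0.2,0,10],[-0.01,-0.05,0.2,0,10]]' | grep -E 'pos|ft'
python3 -m creep '[[0,-0.05,0.1,0,10],[0,-0.05,0.1,0,10]]' | grep -E 'pos|ft'
python3 -m creep '[[0,-0.02,0.1,0,10],[0,-0.02,0.1,0,10]]' | grep -E 'pos|ft'
```

```text
tool_pos: [465.4, 41.2, 143.5]
ft_force: [-2.7, -0.2, 10.4]
tool_pos: [465.3, 41.2, 143.0]
ft_force: [-3.2, 0.2, 13.2]
tool_pos: [465.3, 41.3, 142.4]
ft_force: [-4.2, 0.0, 16.2]
```

```bash
python3 -m creep '[[0,-0.02,0.1,0,10],[0,-0.02,0.1,0,10]]' | grep -E 'pos|ft'
python3 -m creep '[[0,0,-0.2,0,10],[0,0,-0.4,0,10],[0,0,-0.4,0,10]]' | grep -E 'pos|ft'
python3 -m creep '[[0,0.05,-0.1,0,10],[0,0.05,-0.1,0,10]]' | grep -E 'pos|ft'
python3 -m creep '[[0,0.05,-0.1,0,10],[0,0.05,-0.1,0,10]]' | grep -E 'pos|ft'
python3 -m creep '[[0,0.02,-0.1,0,10],[0,0.02,-0.1,0,10]]' | grep -E 'pos|ft'
```

```text
tool_pos: [465.3, 41.3, 141.8]
ft_force: [-4.3, -0.8, 18.2]
tool_pos: [465.0, 41.2, 144.5]
ft_force: [-1.2, 0.1, 7.0]
tool_pos: [465.1, 41.1, 144.9]
ft_force: [-0.4, -0.8, 5.5]
tool_pos: [465.1, 41.0, 145.2]
ft_force: [-0.0, -0.1, 3.3]
tool_pos: [464.6, 41.0, 145.5]
ft_force: [0.9, -0.4, -0.3]
```

```bash
python3 -m creep '[[0,0,-2,0,10],[0,0,-6,0,10],[0,0,-10,0,10],[0,0,-10,0,10],[-3,0.4,-10,0,10],[-7,0.9,-10,0,10],[-11,1.4,-10,0,10],[-15,1.9,-10,0,10],[-19,2.4,-10,0,10],[-23,2.9,-10,0,10],[-27,3.4,-10,0,10],[-30,3.8,-10,0,10],[-30.65,3.9,-10,0,10],[-30.65,3.9,-10,0,10],[-30.65,3.9,-10,0,10]]' 45
python3 -c "
from h import *
s=r.read_state();c=r.calibration('wrist');im=cap('wrist');P=s['tool_pos'];print(P);g=im.mean(2)
print(g[175:200,327].astype(int).tolist(),g[222,340:362].astype(int).tolist(),g[222,292:312].astype(int).tolist())
z=cv2.cvtColor(im,cv2.COLOR_RGB2GRAY)
"
```

```text
time: 27.7
tool_pos: [428.9, -264.2, 245.2]
tool_rot: [0.787, 0.616, 0.0, -0.001]
ft_force: [-0.3, 0.6, -1.0]
width: 20.9
finger_force: 45.0
[ 428.89209815 -264.19155057  245.20230698]
[181, 181, 181, 179, 180, 180, 180, 180, 180, 179, 173, 167, 159, 159, 163, 168, 172, 177, 182, 184, 187, 187, 189, 191, 194] [50, 55, 63, 67, 69, 69, 71, 61, 67, 117, 206, 249, 249, 248, 245, 197, 140, 125, 127, 126, 124, 126] [129, 131, 129, 128, 129, 132, 130, 133, 135, 138, 141, 131, 107, 67, 39, 39, 42, 44, 44, 44]
```

```bash
python3 -m creep '[[-0.16,0.08,0,0,10],[-0.16,0.08,4,0,10],[-0.16,0.08,8,0,10],[-0.16,0.08,12,0,10],[-0.16,0.08,12,0,10],[-0.16,0.08,12,0,10]]' 45 | grep -E 'pos|ft'
python3 -m creep '[[0,0,1,0,10],[0,0,2,0,10],[0,0,2.8,0,10],[0,0,2.8,0,10]]' | grep -E 'pos|ft'
python3 -m creep '[[0,0,0.3,0,10],[0,0,0.4,0,10],[0,0,0.5,0,10],[0,0,0.5,0,10]]' | grep -E 'time|pos|ft'
```

```text
tool_pos: [429.4, -267.0, 126.7]
ft_force: [0.4, -0.5, -1.4]
tool_pos: [428.4, -267.2, 97.1]
ft_force: [-1.0, 0.9, -2.6]
time: 29.15
tool_pos: [429.1, -267.6, 93.1]
ft_force: [-0.4, -0.1, -1.8]
```

```bash
python3 -m creep '[[0.15,0.02,0,0,10],[0.15,0.02,0.2,0,10],[0.15,0.02,0.25,0,10],[0.15,0.02,0.25,0,10]]' | grep -E 'pos|ft'
python3 -m creep '[[0,0,0.05,0,10],[0,0,0.05,0,10]]' | grep -E 'pos|ft'
python3 -m creep '[[0,0,0.05,0,10],[0,0,0.05,0,10]]' | grep -E 'pos|ft'
```

```text
tool_pos: [429.6, -266.1, 90.4]
ft_force: [-1.1, -0.6, -2.3]
tool_pos: [429.6, -266.2, 90.0]
ft_force: [0.6, -1.3, -1.7]
tool_pos: [429.7, -266.2, 89.6]
ft_force: [0.1, 0.6, -1.3]
```

```bash
python3 -m creep '[[0,0,0.05,0,10],[0,0,0.05,0,10]]' | grep -E 'pos|ft'
python3 -m creep '[[0,0,0.03,0,10],[0,0,0.03,0,10]]' | grep -E 'pos|ft'
```

```text
tool_pos: [429.8, -266.3, 89.4]
ft_force: [-1.6, 1.8, 2.0]
tool_pos: [429.8, -266.3, 89.3]
ft_force: [-2.0, 1.4, 5.5]
```

On the well floor. Releasing and rising straight up.

```bash
python3 -m creep '[[0,0,-0.03,0,30],[0,0,-0.03,0,45],[0,0,-0.03,0,60],[0,0,-0.03,0,60],[0,0,-0.03,0,60],[0,0,-2,0,60],[0,0,-6,0,60],[0,0,-10,0,60],[0,0,-13.6,0,60],[-4.3,-0.28,-13.6,0,60],[-4.3,-0.28,-13.6,0,60],[-4.3,-0.28,-13.6,0,60]]' 45
python3 - <<'E'
from h import *
s=r.read_state();c=r.calibration('wrist');im=cap('wrist');P=s['tool_pos'];print(P,s['q'].round(2))
for n in('ring_driver','flat_driver','stand_hole0'):print(n,[(a['location'],round(a['score'],2)) for a in r.mark_of(n,'wrist')[:3]])
g=im.max(2);x,y=proj(c,(430,-264.3,138)).astype(int)
m=(g[y-40:y+30,x-30:x+30]<80).astype('uint8');ys,xs=np.nonzero(m);print('black blob cols',xs.min()+x-30,xs.max()+x-30,'rows',ys.min()+y-40,ys.max()+y-40)
print('pred handle top',proj(c,(430,-264.3,138)),atz(c,((xs.min()+xs.max())/2+x-30,ys.max()+y-40-14.5),138))
E
```

```text
time: 31.55
tool_pos: [415.8, -308.0, 224.4]
tool_rot: [0.789, 0.615, -0.0, -0.0]
ft_force: [-0.5, -0.0, -0.6]
width: 52.0
finger_force: 0.0
[ 415.84875661 -308.02822583  224.42725765] [ 0.86  0.05 -0.28  1.76  0.01  1.33  0.33]
ring_driver [([327.8, 135.7], 0.74), ([412.7, 200.4], 0.55)]
flat_driver [([325.3, 58.4], 0.64), ([464.3, 116.4], 0.41)]
stand_hole0 [([327.6, 56.9], 0.89)]
black blob cols 316 345 rows 127 162
pred handle top [331.10026363 149.08292327] [ 429.85143111 -263.09539439  138.        ]
```

The driver stands upright in its well. Back to the knob to close the shutter.

```bash
python3 -m creep '[[43.1,1.33,0,0.05,40],[43.1,1.33,0,0.05,40],[43.1,1.33,0,0.05,40],[43.1,1.33,0,0.05,40],[43.1,1.33,0,0.05,40],[43.1,1.33,0,0.05,40],[43.1,1.33,0,0.05,40],[43.1,1.33,0,0.05,40],[43.1,1.33,0,0.05,40],[43.1,1.33,0,0.05,40],[43.1,1.33,0,0.05,40],[43.1,1.33,0,0.05,40]]'
python3 - <<'E'
from h import *
s=r.read_state();c=r.calibration('wrist');im=cap('wrist');P=s['tool_pos'];print(P,s['tool_rot'])
q=proj(c,(533.8,106.5,119));print(q,r.mark_of('shutter_knob','wrist')[:2])
p,st=blob(im,q,18);print(p,st,atz(c,p,114))
E
```

```text
time: 32.95
tool_pos: [533.3, 106.4, 224.3]
tool_rot: [0.803, 0.595, -0.001, 0.0]
ft_force: [0.5, -0.4, -0.1]
width: 34.5
finger_force: 0.0
[533.3311311  106.36001194 224.34743281] [ 8.03492534e-01  5.95314408e-01 -6.65162953e-04  2.46928607e-04]
[327.40485087 203.45998339] [{'location': [327.7, 202.6], 'score': 0.69}]
[327.54811715 200.90794979] [ 11   7  16  19 239] [534.16272684 107.29900637 114.        ]
```

```bash
python3 -m creep '[[0,0.03,4,0,38],[0,0.03,8,0,38],[0,0.03,11,0,38],[0,0.03,11.8,0,38],[0,0.03,11.8,0,38],[0,0.03,11.8,0,18],[0,0.03,11.8,0,17],[0,0.03,11.8,0,17],[0,0.03,11.8,0,17],[0,0.03,11.8,0,17]]' 4
```

```text
time: 34.05
tool_pos: [534.1, 107.8, 107.2]
tool_rot: [0.803, 0.596, 0.0, 0.0]
ft_force: [0.4, -0.2, -1.6]
width: 15.3
finger_force: 0.0
```

```bash
python3 -m creep '[[-0.07,-1.0,0,-0.14,17],[-0.28,-1.99,0,-0.28,17],[-0.63,-2.94,0,-0.42,17],[-1.1,-3.82,0,-0.56,17],[-1.69,-4.64,0,-0.7,17],[-2.4,-5.36,0,-0.84,17],[-2.4,-5.36,0,-0.84,17]]' | grep -E 'pos|rot|ft|width|finger'
```

```text
tool_pos: [474.9, 99.8, 106.8]
tool_rot: [0.49, 0.872, -0.001, 0.0]
ft_force: [0.2, -0.2, -0.8]
width: 14.9
finger_force: 0.0
```

```bash
python3 -m creep '[[-0.07,-1.0,0,-0.14,17],[-0.28,-1.99,0,-0.28,17],[-0.63,-2.94,0,-0.42,17],[-1.1,-3.82,0,-0.56,17],[-1.69,-4.64,0,-0.7,17],[-2.4,-5.36,0,-0.84,17],[-2.4,-5.36,0,-0.84,17]]' | grep -E 'pos|rot|ft|width|finger'
```

```text
tool_pos: [442.4, 50.9, 106.8]
tool_rot: [0.095, 0.996, -0.0, 0.0]
ft_force: [0.2, 0.4, 0.3]
width: 14.6
finger_force: 0.0
```

```bash
python3 -m creep '[[0,-0.2,0,-0.04,17],[0,-0.38,0,-0.05,17],[0,-0.38,0,-0.05,17]]' | grep -E 'pos|ft|width|finger'
python3 -m creep '[[0,-0.07,0,0,17],[0,-0.07,0,0,17]]' | grep -E 'pos|ft|width|finger'
```

```text
tool_pos: [442.0, 48.6, 106.9]
ft_force: [0.1, -0.2, -0.4]
width: 14.6
finger_force: 0.1
tool_pos: [441.7, 47.8, 106.8]
ft_force: [0.8, 1.3, 0.3]
width: 14.6
finger_force: 0.3
```

```bash
python3 -m creep '[[0,-0.07,0,0,17],[0,-0.07,0,0,17]]' | grep -E 'pos|ft|finger'
python3 -m creep '[[0,-0.07,0,0,17],[0,-0.07,0,0,17]]' | grep -E 'pos|ft|finger'
```

```text
tool_pos: [441.4, 46.8, 106.7]
ft_force: [0.1, 1.3, 0.1]
finger_force: 0.3
tool_pos: [441.2, 46.0, 106.7]
ft_force: [-0.5, 1.2, 0.3]
finger_force: 0.3
```

```bash
python3 -m creep '[[0,-0.05,0,0,17],[0,-0.05,0,0,17]]' | grep -E 'pos|ft|finger'
python3 -m creep '[[0,-0.05,0,0,17],[0,-0.05,0,0,17]]' | grep -E 'pos|ft|finger'
```

```text
tool_pos: [441.1, 45.5, 106.7]
ft_force: [0.5, -0.1, -0.1]
finger_force: 0.3
tool_pos: [441.0, 45.1, 106.7]
ft_force: [0.2, 1.2, 0.4]
finger_force: 0.3
```

```bash
python3 -m creep '[[0,0,0,0,30],[0,0,0,0,30],[0,0,-4,0,30],[0,0,-8,0,30],[0,0,-12,0,30],[0,5,-12,0,30],[0,10,-12,0,30],[0,15,-12,0,30],[0,15,-12,0,30]]' | grep -E 'time|pos|ft|width'
python3 - <<'E'
from h import *
for n,g in(('scene',(236,197)),('top',(254,225))):
    a=cv2.imread(f'pics/{n}0.png')[...,::-1];b=cap(n)
    print(n,blob(a,g,12),blob(b,g,12))
    x,y=g;d=cv2.absdiff(a,b).max(2)[y-40:y+40,x-40:x+40];ys,xs=np.nonzero(d>50);print(len(xs),(xs.mean()+x-40,ys.mean()+y-40) if len(xs) else 0)
    print([(q['location'],q['score']) for q in r.mark_of('shutter_knob',n)[:2]])
E
```

```text
time: 37.65
tool_pos: [460.2, 201.6, 227.2]
ft_force: [-0.8, 0.4, 1.3]
width: 26.0
scene (array([236.38, 197.18]), array([10,  7,  7, 11, 50], dtype=int32)) (array([236.5625, 197.4375]), array([10,  7,  7, 11, 48], dtype=int32))
12 (np.float64(238.75), np.float64(196.83333333333334))
[([236.4, 197.3], 0.64)]
top (array([253.5       , 226.31578947]), array([ 8, 11,  8,  6, 38], dtype=int32)) (array([253.8974359 , 226.46153846]), array([ 8, 11,  8,  6, 39], dtype=int32))
19 (np.float64(259.10526315789474), np.float64(221.63157894736844))
[([253.9, 227.3], 0.71)]
```

Run:
```python
from h import *
for n in('scene','top'):
    a=cv2.imread(f'pics/{n}0.png')[...,::-1];b=cap(n);d=(cv2.GaussianBlur(cv2.absdiff(a,b),(5,5),0).max(2)>35).astype('uint8')
    k,l,st,ce=cv2.connectedComponentsWithStats(d)
    print(n,[s.tolist() for s in st[1:] if s[4]>8])
for t in('ring_driver','flat_driver'):print(t,[(q['location'],round(q['score'],2)) for q in r.mark_of(t,'scene')[:3]])
```

```text
scene [[0, 0, 107, 342, 13232], [132, 0, 89, 133, 5146], [177, 95, 7, 8, 35], [0, 263, 56, 13, 175], [38, 280, 6, 6, 21], [570, 280, 70, 120, 6174]]
top [[0, 73, 204, 327, 31395], [587, 378, 53, 22, 918]]
ring_driver [([365.1, 283.4], 0.78), ([423.1, 280.3], 0.65), ([264.2, 190.5], 0.38)]
flat_driver [([335.9, 264.6], 0.87)]
```

Apart from the arm itself, both fixed views match their starting pictures: the shutter is shut, both drivers are standing and the bystanders haven't moved. Handing in.

```bash
python3 -c "
from bench import r
print(r.finish_job())"
```

```text
the job is handed in; nothing more can be done
None
```

The job is handed in, and no verdict came back: by feel the cap clicked in and stayed held under preload at no more than about 20 N, the ring driver stands back in its well, the shutter is shut to within about 1 mm at the knob, and nothing else shows as moved.

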